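Vent the drying box and hold its lid ajar

ROBOT

A 7-joint arm with a two-finger parallel gripper is mounted at the origin on the work surface. World frame = base frame: x ahead of the robot, y to its left, z up, the work surface at z = 0. Lengths are in m, angles in degrees, forces in N, time in s.
With the tool pointing down it reaches from about 0.4 to 0.85 m from the base axis. Payload 4.5 kg.
Tool frame: the origin (TCP) lies at the very end of the fingers, on their centre line; the grasp point (between the pads) lies manip.grasp_offset behind it (manip.grasp_offset is the distance from the TCP to the grasp point, in m); z points along the fingers, y is the direction in which the jaws open and shut (so a half turn about z gives the same grasp; the last joint's range is limited). The gripper opens to 85 mm and grips with 20 to 120 N. Pads are 22 mm wide; open, the fingers measure 114 mm over their backs; the gripper's body (76 mm by 85 mm) begins 54 mm behind the grasp point. The pads swing forward as they close: fully open they stand 13 mm farther back than shut.
Start: joints at [-69.282, 39.483, -11.15, 89.685, 9.013, 51.709, -12.324], TCP at [0.201, 0.592, 0.231] pointing down, gripper open.
Joint ranges: [-172.22, 172.22], [-26.19, 119.32], [-84.43, 86.54], [7.71, 146.69], [-57.33, 237.33], [2.42, 119.75], [-152.13, 152.13]. Speed limits (degrees/s): [147.25, 147.25, 180, 180, 180, 180, 180].

INTERFACE

Orientations are given as [roll, pitch, yaw] about the fixed x, y, z axes, in that order (R = Rz(yaw) Ry(pitch) Rx(roll)).
In Python, from rig import manip gives the robot as it stands. The module is installed in compiled form; this text tells all that it offers. Calls block until the motion is done:
- manip.movep(position, orientation): joint-space move of the TCP to a pose.
- manip.move_l(position, rate=0.15, orientation=None, stop_force=None): straight line of the TCP; orientation=None keeps the orientation; rate is the mean speed in m/s. With stop_force (N) it stops when the force on the tool has changed by that much, and returns True; else False.
- manip.movej(angles): joint-space move.
- manip.grip(opening): finger opening in m; the grip force is fixed at half the most; returns when the fingers have stopped.
- manip.dwell(seconds).
- manip.solve_ik(position, orientation): joint angles nearest the present ones, or None.
- manip.read_camera(name): name is "scene" or "top"; returns a dict with "color" (384x512x3 uint8, red, green, blue), "range_z" (384x512 float32, m along the optical axis (not along the pixel's ray), 0 where there is no reading), "fx", "fy", "cx", "cy" (pixels), "dist" ([k1, k2, p1, p2, k3] as OpenCV has them; the pictures are not rectified), "T" (4x4, takes a point from camera to world coordinates). Camera axes: x right, y down, z forward; pixel columns grow to the right and rows downward; lengths in m; the calibration is good to about 2 mm. A picture is of the moment at which its call begins.
A pose or a line that the arm cannot do raises manip.IKError and nothing moves.
- manip.close_job(): hands the job in, once; it reports no verdict.
Readings, each from a call of its own:
- manip.read_time(): time.
- manip.read_joint_positions(): joint angles.
- manip.read_joint_vel(): joint speeds.
- manip.read_joint_torque(): joint torques, N m.
- manip.read_position(): TCP position.
- manip.read_tcp_rot(): TCP orientation.
- manip.read_wrist_force(): force on the tool from outside, world axes, zero at the start.
- manip.read_torque(): the same for the moment, N m.
- manip.read_width(): finger opening in m.
Only numpy, scipy, OpenCV 4.12 (cv2) and the standard library are available. Lean on these libraries where they do the work, as an engineer would, in place of code of your own. Each camera call takes 0.05 s, during which the arm holds its last target.

TASK

On the control pad, press three keys fully down and let them up again, one at a time: first the long bar key (stop), then the square key (vent), then the large round key (unlock); never press the small round key. Then lift the drying box's lid, breaking it free of its sticky seal without letting it fly wide open, and hold it slightly open, with its front edge about 4 cm (11 degrees) up. Finish while still holding the lid still like that, and leave everything else on the table where it is.

Things in the scene. Friction and masses are not known exactly. Their poses are not given: they have to be found in the camera images.
- chamber: drying box fixed to the table: 200 mm deep (own x) x 220 wide (own y) x 110 high without its lid, white walls 8 thick on a grey plinth. Origin: centre of its underside on the table; own z up; own -x is its front (handle side), own +x its hinge side. It stands either on the left or on the right of the table, the control pad on the other side.
- lid (a joint): hinge of the drying box's lid, rad: 0 shut, grows as the front edge rises, stop at 0.5. Lid: 206 x 226 x 10 thick plate, about 0.3 kg, that falls shut if let go. A sticky rubber seal holds it: starting to lift by the handle takes an upward pull of about 13 to 15 N; that resistance is greatest when shut and falls away quickly, to about half at 0.05 rad; from about 0.08 rad (14 mm of lift at the front) only 2.5 to 5 N are left. A lid that falls shut seals again.
- lid_handle (a point): centre of the round steel bar handle on the lid: bar 12 mm thick, 100 mm long between its two upright 12 mm posts, parallel to the hinge (own y), its centre line 40 mm above the lid's upper face and 162 mm above the table when shut, nothing under it between the posts. It moves on a circle about the hinge line. Axes: the lid's (shut: same as the box's).
- lid_hinge (a point): middle of the lid's hinge line, fixed on the box: 110 mm above the table, at the middle of its rear upper edge; the hinge line runs along own y. With the lid shut the handle's bar lies 175 mm from it along own -x and 52 mm above it. Axes: the box's, own x pointing from handle to hinge, own z up.
- pad: grey control pad fixed to the table: 125 x 125 x 35 mm high block with a black upper face carrying four white spring keys in a 2 x 2 square, centres 54 mm apart. Origin: centre of its underside; own z up; own -x is its front (robot side).
- key_bar_top (a point): centre of the upper face of the long narrow bar key, 40 mm (own y) x 14 mm (own x); front left (own -x, +y) corner of the control pad; 12 mm above the pad's face (47 mm above the table) when up. Moves down with the key.
- key_bar (a joint): travel of that key, m: 0 up, 0.006 fully down; needs 1.5 N to start and 5 N to be fully down, springs back up.
- key_square_top (a point): centre of the upper face of the square key, 27 x 27 mm; rear left (own +x, +y) corner of the control pad; 12 mm above the pad's face (47 mm above the table) when up. Moves down with the key.
- key_square (a joint): travel of that key, m: 0 up, 0.006 fully down; needs 1.5 N to start and 5 N to be fully down, springs back up.
- key_round_top (a point): centre of the upper face of the large round key, 30 mm dia; front right (own -x, -y) corner of the control pad; 12 mm above the pad's face (47 mm above the table) when up. Moves down with the key.
- key_round (a joint): travel of that key, m: 0 up, 0.006 fully down; needs 1.5 N to start and 5 N to be fully down, springs back up.
- key_small_top (a point): centre of the upper face of the small round key, 16 mm dia, not to be pressed; rear right (own +x, -y) corner of the control pad; 12 mm above the pad's face (47 mm above the table) when up. Moves down with the key.
- key_small (a joint): travel of that key, m: 0 up, 0.006 fully down; needs 1.5 N to start and 5 N to be fully down, springs back up.
- cup: bystander, loose: white paper-like cup, 72 dia x 90 high mm. Origin: centre of its underside.
- tape: bystander, loose: roll of tape lying flat, 68 dia x 24 high mm. Origin: centre of its underside.
- glue: bystander, loose: white glue bottle, 52 dia x 110 high mm. Origin: centre of its underside.
- phone: bystander, loose: black phone lying flat, 150 x 72 x 9 mm. Origin: centre of its underside.
- spool: bystander, loose: wooden thread spool standing, 44 dia x 50 high mm. Origin: centre of its underside.
- brush: bystander, loose: brush lying on the table, about 200 long mm. Origin: near its middle.
- jar: bystander, loose: glass jar with a metal cap, 64 dia x 75 high mm. Origin: centre of its underside.
There are look-alikes about, which are no part of the job. Of the things like the pad, leave any that is blue; of the rest the larger one is meant.

How it is judged:
By the outcome, as a careful person would: the job done as asked, in the order asked, and still so for the second after the job is handed in, while the arm keeps its last pose, push and grip.
It also fails if it takes over 58 s, if anything falls off the work surface, if the arm or the gripper's body presses on something with over 40 N, if the wrist force passes 120 N, or if a joint passes its speed limit or range.

## Working session

There is one attempt and no reset: what is moved stays moved. The work goes in short steps, each a Python script; the robot and the scene stay as the last script left them, time stands still between calls to the robot, and variables do not carry over. Pictures are saved under pics/ and viewed, and the job is handed in when it is done.

```bash
mkdir -p pics; python3 - <<'E'
from rig import manip
import cv2,pickle,numpy as np
d={}
for n in("scene","top"):
    c=manip.read_camera(n);d[n]=c
    cv2.imwrite(f"pics/{n}0.png",cv2.cvtColor(c["color"],cv2.COLOR_RGB2BGR))
    print(n,c["fx"],c["fy"],c["cx"],c["cy"],c["dist"],np.round(c["T"],3).tolist())
pickle.dump(d,open("c0.pkl","wb"))
print(manip.read_time(),manip.grasp_offset,manip.read_tcp_rot(),manip.read_width())
E
```

```text
scene 350.63304654407995 350.63304654407995 259.5815172169736 191.81432920304223 [-0.04703742  0.          0.          0.          0.        ] [[-0.843, 0.351, -0.408, 0.947], [0.538, 0.542, -0.646, 0.686], [-0.006, -0.764, -0.645, 0.82], [0.0, 0.0, 0.0, 1.0]]
top 431.97204829244373 431.97204829244373 253.85684756017895 188.16084365200365 [-0.15477789  0.          0.          0.          0.        ] [[0.046, -0.974, 0.222, 0.175], [-0.999, -0.044, 0.011, -0.044], [-0.001, -0.222, -0.975, 1.62], [0.0, 0.0, 0.0, 1.0]]
0.1 0.0187 [-1.79905611e+02  7.25035570e-03  1.61224617e+02] 0.08518403531192474
```

View pics/scene0.png

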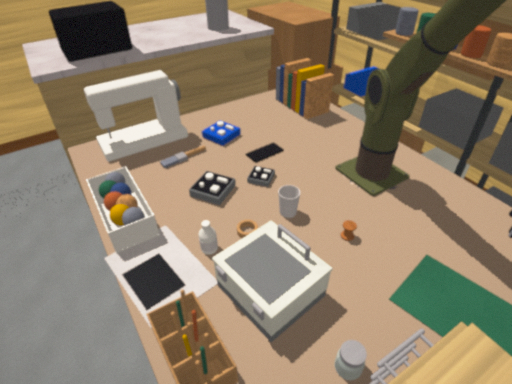

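View pics/top0.png

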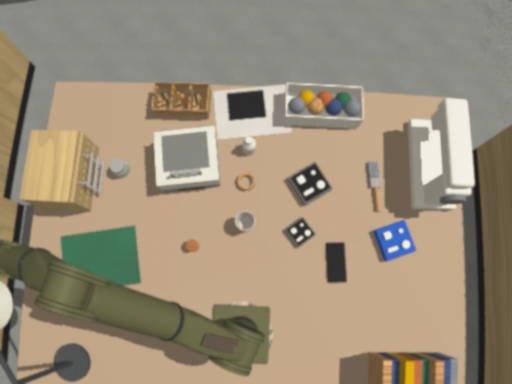

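Three pad-like things in the top view: a blue one at (395,240), a small dark one at (300,232) and a larger dark one at (310,183). The larger non-blue one, (310,183), fits the description. The drying box is at (186,158), with its handle at (185,174). Next I'll enlarge both to confirm.

```bash
python3 - <<'E'
import cv2,pickle,numpy as np
t=cv2.imread("pics/top0.png");s=cv2.imread("pics/scene0.png")
f=lambda a,k:cv2.resize(a,None,fx=k,fy=k,interpolation=cv2.INTER_CUBIC)
a=f(t[155:255,280:345],6)[:, :390]
b=f(t[120:200,145:225],5)
c=f(s[165:205,185:280],4)
can=np.zeros((600,800,3),np.uint8)
can[:600,:390]=a;can[:400,400:800]=b;can[410:570,400:780]=c
cv2.imwrite("pics/crop1.png",can)
E
```

```text
(no output)
```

View pics/crop1.png

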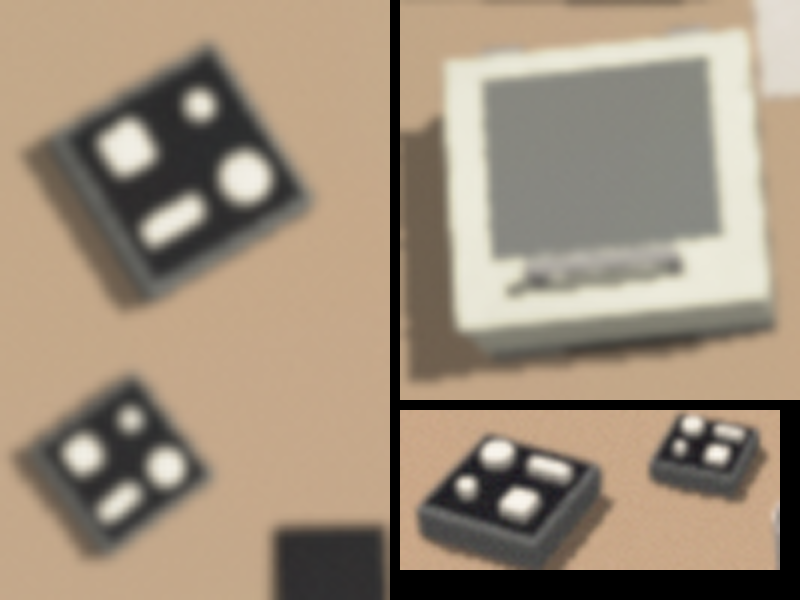

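The crop confirms the larger dark pad, with its bar key at top pixel (309,192), square (301,180), large round (321,185) and small round (313,172). The box handle runs along the lid's front edge, between about (168,177) and (201,172). Next I'll measure them.

```bash
cat > h.py <<'E'
import cv2,numpy as np
def ray(c,px):
    K=np.array([[c["fx"],0,c["cx"]],[0,c["fy"],c["cy"]],[0,0,1]])
    u=cv2.undistortPoints(np.array(px,float).reshape(-1,1,2),K,np.array(c["dist"]))[:,0]
    d=np.c_[u,np.ones(len(u))]@c["T"][:3,:3].T
    return c["T"][:3,3],d
def onplane(c,px,z):
    o,d=ray(c,px); return o+d*((z-o[2])/d[:,2])[:,None]
def tri(c1,p1,c2,p2):
    o1,d1=ray(c1,[p1]);o2,d2=ray(c2,[p2]);d1=d1[0]/np.linalg.norm(d1);d2=d2[0]/np.linalg.norm(d2)
    t=np.linalg.lstsq(np.c_[d1,-d2],o2-o1,rcond=None)[0]
    a=o1+d1*t[0];b=o2+d2*t[1];return (a+b)/2,np.linalg.norm(a-b)
def blobs(c,box,lo=150,amin=4):
    x0,y0,x1,y1=box
    g=cv2.cvtColor(c["color"],cv2.COLOR_RGB2GRAY)[y0:y1,x0:x1]
    m=np.uint8(g>lo)
    n,l,st,ce=cv2.connectedComponentsWithStats(m)
    out=[]
    for i in range(1,n):
        w=g*(cv2.dilate(np.uint8(l==i),np.ones((3,3)))>0)-0.
        w=np.clip(w-60,0,None);ys,xs=np.mgrid[y0:y1,x0:x1]
        if st[i,4]>=amin: out.append(((w*xs).sum()/w.sum(),(w*ys).sum()/w.sum(),int(st[i,4])))
    return out
E
python3 - <<'E'
import pickle,numpy as np,cv2
from h import *
np.set_printoptions(precision=4,suppress=True)
d=pickle.load(open("c0.pkl","rb"));T,S=d["top"],d["scene"]
print("top",[tuple(np.round(b,1)) for b in blobs(T,(290,163,331,203),130)])
print("scene",[tuple(np.round(b,1)) for b in blobs(S,(188,170,238,205),130)])
for n,c,box in(("top",T,(140,115,225,200)),("scene",S,(205,215,340,335))):
    x0,y0,x1,y1=box
    im=c["color"][y0:y1,x0:x1].astype(int)
    m=np.uint8((im.min(2)>165))*255
    cv2.imwrite(f"pics/m_{n}.png",cv2.resize(np.hstack([im[:,:,::-1].astype(np.uint8),cv2.merge([m]*3)]),None,fx=3 if n=="scene" else 4,fy=3 if n=="scene" else 4,interpolation=cv2.INTER_CUBIC)[:600,:800] if n=="top" else cv2.resize(im[:,:,::-1].astype(np.uint8),None,fx=5,fy=5,interpolation=cv2.INTER_CUBIC)[:600,:800])
E
```

```text
top [(np.float64(297.6), np.float64(167.2), np.float64(157.0)), (np.float64(325.3), np.float64(170.5), np.float64(179.0)), (np.float64(312.8), np.float64(172.1), np.float64(21.0)), (np.float64(300.8), np.float64(179.1), np.float64(64.0)), (np.float64(320.4), np.float64(184.1), np.float64(60.0)), (np.float64(308.3), np.float64(191.3), np.float64(52.0)), (np.float64(323.0), np.float64(198.0), np.float64(139.0)), (np.float64(292.3), np.float64(198.2), np.float64(45.0))]
scene [(np.float64(206.9), np.float64(180.4), np.float64(537.0)), (np.float64(222.0), np.float64(178.9), np.float64(49.0)), (np.float64(201.2), np.float64(183.6), np.float64(20.0)), (np.float64(214.3), np.float64(187.7), np.float64(54.0)), (np.float64(233.2), np.float64(199.1), np.float64(96.0))]
```

View pics/m_scene.png

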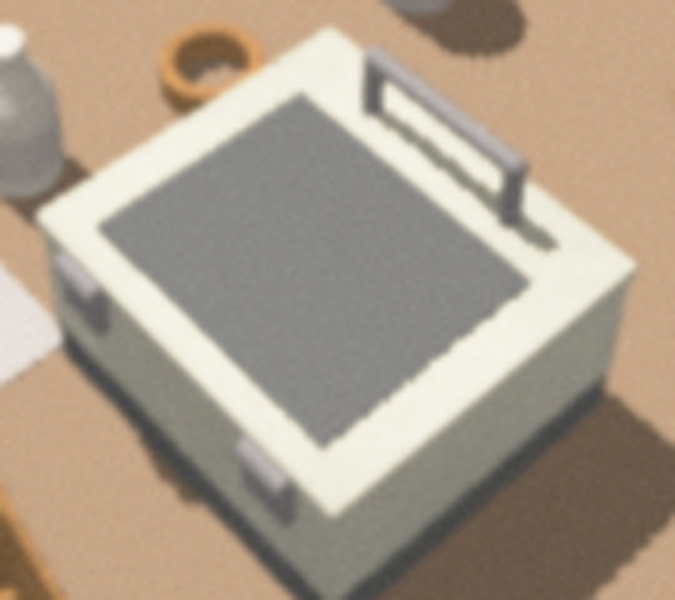

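View pics/m_top.png

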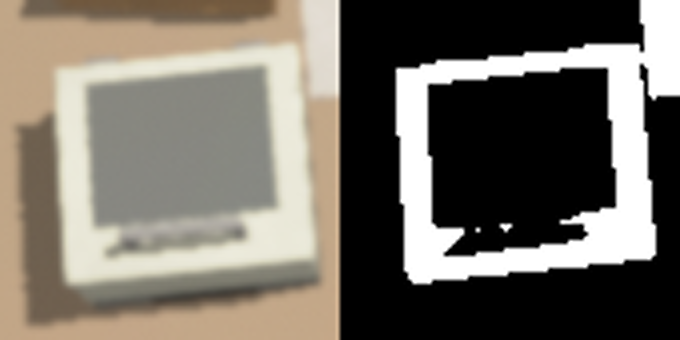

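The scene crop shows the lid plate's four clear corners and the bar running from about (279,226) to (309,247). The top view gives a clean white outline. I'll fit a quadrilateral to the lid and cast the key pixels from both views.

```bash
python3 - <<'E'
import pickle,numpy as np,cv2
from h import *
np.set_printoptions(precision=4,suppress=True)
d=pickle.load(open("c0.pkl","rb"));T,S=d["top"],d["scene"]
K={"bar":((308.3,191.3),None),"square":((300.8,179.1),(214.3,187.7)),"round":((320.4,184.1),None),"small":((312.8,172.1),(201.2,183.6))}
b=blobs(S,(201,172,232,190),140);print([tuple(np.round(x,1).tolist()) for x in b])
P={}
for k,(p,q) in K.items():
    P[k]=onplane(T,[p],.047)[0]; print(k,P[k], onplane(S,[q],.047)[0] if q else "", tri(T,p,S,q) if q else "")
# rim bar/round in scene
for q in((222.0,178.9),(209.,176.)): print(onplane(S,[q],.047)[0])
A={k:P[k][:2] for k in P}
print("pad c",np.mean(list(A.values()),0))
ex=(A["square"]+A["small"]-A["bar"]-A["round"]);ey=(A["square"]+A["bar"]-A["small"]-A["round"])
print(ex/2,ey/2,np.linalg.norm(ex/2),np.linalg.norm(ey/2),np.degrees(np.arctan2(ex[1],ex[0])),np.degrees(np.arctan2(-ey[0],ey[1])))
# lid
for n,c,box in(("top",T,(150,120,222,195)),("scene",S,(208,218,336,322))):
    x0,y0,x1,y1=box;im=c["color"][y0:y1,x0:x1].astype(int)
    m=np.uint8(im.min(2)>170)
    nn,l,st,ce=cv2.connectedComponentsWithStats(m);i=1+np.argmax(st[1:,4])
    cn=max(cv2.findContours(np.uint8(l==i),cv2.RETR_EXTERNAL,cv2.CHAIN_APPROX_NONE)[0],key=cv2.contourArea)
    h=cv2.convexHull(cn)
    q=cv2.approxPolyN(h,4,ensure_convex=True).reshape(-1,2)+[x0,y0]
    Q=onplane(c,q,.12);print(n,q.tolist(),"\n",Q)
    print(" edges",np.linalg.norm(Q-np.roll(Q,-1,0),axis=1),"c",Q.mean(0))
    V=np.roll(Q,-1,0)-Q;print(" ang",np.degrees(np.arctan2(V[:,1],V[:,0])))
off=np.array([205,215])-.4
e=np.array([[372,57],[520,163]])/5+off
H=onplane(S,e,.162);print("handle scene",H,H.mean(0),np.linalg.norm(H[0]-H[1]))
e2=np.array([[122,236],[245,224]])/4+np.array([140,115])-.4
H=onplane(T,e2,.162);print("handle top",H,H.mean(0),np.linalg.norm(H[0]-H[1]))
E
```

```text
[(202.3, 173.3, 10.0), (216.3, 174.4, 102.0), (221.9, 178.9, 40.0), (202.0, 183.5, 11.0), (214.4, 187.0, 41.0)]
bar [ 0.5293 -0.2294  0.047 ]  
square [ 0.575  -0.2003  0.047 ] [ 0.5786 -0.1922  0.047 ] (array([ 0.576 , -0.2005,  0.0403]), np.float64(0.001610257521335557))
round [ 0.559  -0.2746  0.047 ]  
small [ 0.6043 -0.2452  0.047 ] [ 0.6072 -0.2378  0.047 ] (array([ 0.6052, -0.2455,  0.0412]), np.float64(0.0016948005052221187))
[ 0.533  -0.2215  0.047 ]
[ 0.5645 -0.2623  0.047 ]
pad c [ 0.5669 -0.2374]
[0.0455 0.0292] [-0.0296  0.045 ] 0.054061639342020816 0.053851704214335175 32.73491755175672 33.29068876398141
top [[218, 179], [156, 185], [153, 132], [222, 119]] 
 [[0.5432 0.1033 0.12  ]
 [0.511  0.3256 0.12  ]
 [0.712  0.3574 0.12  ]
 [0.7732 0.1037 0.12  ]]
 edges [0.2246 0.2035 0.2609 0.23  ] c [0.6349 0.2225 0.12  ]
 ang [  98.234     8.9987  -76.4374 -179.8944]
scene [[332, 268], [269, 320], [209, 258], [275, 217]] 
 [[0.5116 0.3275 0.12  ]
 [0.7194 0.3592 0.12  ]
 [0.7525 0.1345 0.12  ]
 [0.5278 0.1027 0.12  ]]
 edges [0.2103 0.2271 0.2269 0.2253] c [0.6278 0.231  0.12  ]
 ang [   8.6754  -81.6343 -171.953    94.1215]
handle scene [[0.5631 0.171  0.162 ]
 [0.5437 0.2698 0.162 ]] [0.5534 0.2204 0.162 ] 0.10067315776298386
handle top [[0.5448 0.269  0.162 ]
 [0.5604 0.1613 0.162 ]] [0.5526 0.2152 0.162 ] 0.10881566140630815
```

The key spacing of 54 mm matches in the top view. The scene view disagrees by about 8 mm, probably because it includes the bright key sides. I'll check with the range images, keeping only points at the key-top and handle heights.

```bash
python3 - <<'E'
import pickle,numpy as np,cv2
from h import *
np.set_printoptions(precision=4,suppress=True)
d=pickle.load(open("c0.pkl","rb"))
C={"bar":(.529,-.229),"square":(.575,-.2003),"round":(.559,-.2746),"small":(.6043,-.2452)}
for n,c in d.items():
    ys,xs=np.mgrid[0:384,0:512];px=np.c_[xs.ravel(),ys.ravel()]
    o,D=ray(c,px);z=c["range_z"].ravel();P=o+D*z[:,None];P=P[z>0]
    col=c["color"].reshape(-1,3)[z>0].astype(int)
    for k,p in C.items():
        r=np.linalg.norm(P[:,:2]-p,axis=1)<.028
        top=r&(P[:,2]>.041)&(P[:,2]<.055)&(col.min(1)>120)
        Q=P[top]; print(n,k,len(Q),Q.mean(0),"mid",(Q.min(0)+Q.max(0))[:2]/2,"zmed",np.median(Q[:,2]))
    pad=(np.linalg.norm(P[:,:2]-[.567,-.237],axis=1)<.1)&(P[:,2]>.029)&(P[:,2]<.06)
    R=cv2.minAreaRect(P[pad][:,:2].astype(np.float32)*1000);print(" padrect",R,P[pad&(col.max(1)<70)][:,2].mean())
    box=(abs(P[:,0]-.63)<.17)&(abs(P[:,1]-.23)<.17)
    l=box&(P[:,2]>.113)&(P[:,2]<.127);R=cv2.minAreaRect(P[l][:,:2].astype(np.float32)*1000);print(" lid",R,P[l][:,2].mean())
    h=box&(P[:,2]>.154)&(P[:,2]<.18);Q=P[h]
    R=cv2.minAreaRect(Q[:,:2].astype(np.float32)*1000);print(" handle",len(Q),Q.mean(0),R,Q[:,2].max())
E
```

```text
scene bar 37 [ 0.5319 -0.2246  0.0453] mid [ 0.5317 -0.2272] zmed 0.04569273860187484
scene square 44 [ 0.5768 -0.1957  0.0455] mid [ 0.5762 -0.1979] zmed 0.045256232071583635
scene round 37 [ 0.562  -0.2703  0.0463] mid [ 0.5609 -0.2717] zmed 0.0466583645925569
scene small 16 [ 0.6071 -0.2399  0.046 ] mid [ 0.6075 -0.2413] zmed 0.046662396328410516
 padrect ((569.7962036132812, -233.26858520507812), (127.1043472290039, 126.72877502441406), 34.124473571777344) 0.035311830593764915
 lid ((632.9225463867188, 232.82154846191406), (216.27423095703125, 227.42294311523438), 8.883840560913086) 0.12170345391831362
 handle 197 [0.5558 0.2249 0.1647] ((555.141357421875, 221.16336059570312), (11.992305755615234, 110.69551086425781), 9.132658004760742) 0.1699976516397519
top bar 40 [ 0.5285 -0.2295  0.0464] mid [ 0.529  -0.2303] zmed 0.045654200968726744
top square 49 [ 0.5736 -0.1982  0.0479] mid [ 0.5755 -0.1974] zmed 0.048579352012388055
top round 48 [ 0.5572 -0.2744  0.0477] mid [ 0.5573 -0.275 ] zmed 0.04747643163757387
top small 16 [ 0.6037 -0.2443  0.0471] mid [ 0.605  -0.2443] zmed 0.04693337875133652
 padrect ((565.5285034179688, -236.40789794921875), (125.50043487548828, 126.92185974121094), 33.51188278198242) 0.036468662430715754
 lid ((629.709228515625, 230.8502960205078), (217.31309509277344, 228.9532928466797), 8.110175132751465) 0.12247712566066388
 handle 107 [0.5507 0.2171 0.1675] ((551.1776123046875, 218.12025451660156), (13.844497680664062, 109.76640319824219), 8.344728469848633) 0.17721284653893798
```

Heights, sizes and yaws all agree: pad top 35–36 mm, lid 0.12 m, pad yaw about 33° and box yaw about 8.7°. The two views differ by about 4 mm, so I'll average them: pad centre (0.568, -0.2355), handle (0.553, 0.2195). IK check first, then the key presses.

```bash
cat >> h.py <<'E'
from scipy.spatial.transform import Rotation as Ro
PC=np.array([.568,-.2355]);PY=np.radians(33)
ex=np.array([np.cos(PY),np.sin(PY)]);ey=np.array([-ex[1],ex[0]])
KEY={"bar":PC-.027*ex+.027*ey,"square":PC+.027*ex+.027*ey,"round":PC-.027*ex-.027*ey}
HP=np.array([.553,.2195]);BY=np.radians(8.7);bx=np.array([np.cos(BY),np.sin(BY),0]);by=np.array([-bx[1],bx[0],0])
HINGE=np.r_[HP,.110]+.175*bx
def lidpose(th,yaw,off,hinge=HINGE,z0=.052):
    R=Ro.from_rotvec(by*th)
    bar=hinge+R.apply(-.175*bx+np.array([0,0,z0]))
    T=R*Ro.from_euler("xyz",[180,0,yaw],degrees=True)
    return bar+T.apply([0,0,off]),T.as_euler("xyz",degrees=True)
E
python3 - <<'E'
from rig import manip
from h import *
np.set_printoptions(precision=1,suppress=True)
for k,p in KEY.items():
    for y in(33,-147,123,-57):
        for z in (.15,.04): print(k,p.round(4),y,z,manip.solve_ik([*p,z],[180,0,y]))
for y in(98.7,-81.3):
    for th in(0,.1,.2):
        p,o=lidpose(th,y,manip.grasp_offset);print(y,th,p.round(3),o,manip.solve_ik(p.tolist(),o.tolist()))
    print(manip.solve_ik([*HP,.26],[180,0,y]))
E
```

```text
bar [ 0.5 -0.2] 33 0.15 [ 14.4  42.4   7.3 103.1  -8.6  35.1 -30.1]
bar [ 0.5 -0.2] 33 0.04 [ 17.6  52.2   1.8 105.6  -3.9  22.2 -34.7]
bar [ 0.5 -0.2] -147 0.15 [ 39.6  46.1 -37.1 101.7  37.7  45.3 106.4]
bar [ 0.5 -0.2] -147 0.04 [ 39.9  56.9 -38.  104.4  54.7  39.2  92.1]
bar [ 0.5 -0.2] 123 0.15 [ 27.8  42.5 -15.6 102.3  17.4  37.5  35.1]
bar [ 0.5 -0.2] 123 0.04 [ 28.2  52.8 -16.6 105.1  30.5  26.6  23.2]
bar [ 0.5 -0.2] -57 0.15 [ -7.1  52.5  49.8 104.2 -52.5  49.8 -78.2]
bar [ 0.5 -0.2] -57 0.04 [  4.7  55.5  25.1 106.3 -46.3  28.9 -85. ]
square [ 0.6 -0.2] 33 0.15 [  8.8  44.6  10.4  97.5 -11.6  38.9 -31.6]
square [ 0.6 -0.2] 33 0.04 [ 13.3  53.6   2.5 100.   -4.5  26.5 -38.3]
square [ 0.6 -0.2] -147 0.15 [ 34.6  47.9 -36.5  96.1  36.3  48.4 105.2]
square [ 0.6 -0.2] -147 0.04 [ 37.9  60.  -43.8  98.6  56.3  46.2  89.3]
square [ 0.6 -0.2] 123 0.15 [ 23.   44.5 -14.8  96.7  15.9  40.9  33.1]
square [ 0.6 -0.2] 123 0.04 [ 25.7  54.5 -19.9  99.3  31.7  31.9  19.2]
square [ 0.6 -0.2] -57 0.15 [-10.2  54.3  49.8  98.6 -51.2  52.8 -85.5]
square [ 0.6 -0.2] -57 0.04 [ -4.8  60.3  37
[... 510 characters left out ...]
7  54.1 -79.9]
round [ 0.6 -0.3] -57 0.04 [  2.6  60.9  37.3  98.4 -54.4  40.7 -77.4]
98.7 0 [0.6 0.2 0.1] [180.    0.   98.7] [-25.3  43.6  -1.4 100.    1.6  36.4 -18.9]
98.7 0.1 [0.6 0.2 0.2] [-174.3    0.    98.7] [-24.6  44.8  -0.8  92.7  -1.4  48.  -15.5]
98.7 0.2 [0.6 0.2 0.2] [-168.5    0.    98.7] [-24.1  46.7  -0.   84.9  -3.5  59.5 -13.4]
[-27.3  35.1   2.2  93.6  -1.6  51.4 -15.9]
-81.3 0 [0.6 0.2 0.1] [180.    0.  -81.3] [ -1.7  50.  -45.   98.7  44.3  50.8 122.6]
-81.3 0.1 [0.6 0.2 0.2] [174.3   0.  -81.3] [  0.   52.4 -49.5  91.2  39.8  61.6 127.9]
-81.3 0.2 [0.6 0.2 0.2] [168.5   0.  -81.3] [  0.5  55.1 -52.7  83.3  36.7  72.1 131.9]
[ -0.1  41.5 -48.   92.   33.9  62.  131.4]
```

```bash
python3 - <<'E'
from rig import manip
from h import *
manip.grip(0.0)
o=[180,0,33]
manip.movep([*KEY["bar"],.22],o);print("t",manip.read_time(),manip.read_position(),manip.read_wrist_force(),manip.read_width())
manip.move_l([*KEY["bar"],.058],rate=.15)
print("t",manip.read_time(),manip.read_position(),manip.read_wrist_force())
r=manip.move_l([*KEY["bar"],.037],rate=.02,stop_force=10)
print(r,manip.read_position(),manip.read_wrist_force())
manip.dwell(.2);print(manip.read_position(),manip.read_wrist_force(),manip.read_time())
import cv2
c=manip.read_camera("scene");cv2.imwrite("pics/press1.png",cv2.resize(cv2.cvtColor(c["color"],4)[140:220,160:270],None,fx=6,fy=6,interpolation=2))
E
```

```text
t 3.9583 [ 0.53118079 -0.22645877  0.21993714] [-0.47924369  0.29781785  1.13799019] 0.00011022687002464342
t 5.1917 [ 0.53126334 -0.22789793  0.05878837] [-0.18832097  0.14284942  0.66130484]
True [ 0.53066926 -0.22756785  0.04110639] [-2.06965594 -0.14688234  8.03052264]
[ 0.53066985 -0.22755     0.04108059] [-0.48782232  0.16361896  8.51169093] 6.2167
```

View pics/press1.png

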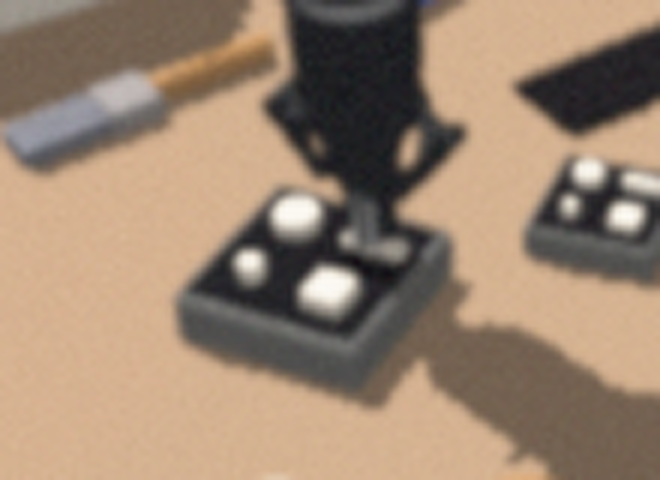

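The picture shows the fingertip centred on the bar key, which is sunk. The force is 8.5 N at z = 0.0411, where full travel would be 0.041. I'll press a little harder to make sure, then do the other two keys.

```bash
python3 - <<'E'
from rig import manip
from h import *
np.set_printoptions(precision=4,suppress=True)
def st(n):print(n,round(manip.read_time(),2),manip.read_position(),manip.read_wrist_force())
r=manip.move_l([*KEY["bar"],.036],rate=.02,stop_force=8);st(("bar",r))
manip.move_l([*KEY["bar"],.068],rate=.12);st("up")
for k in("square","round"):
    p=KEY[k]
    manip.move_l([*p,.068],rate=.15)
    manip.move_l([*p,.053],rate=.08)
    r=manip.move_l([*p,.034],rate=.02,stop_force=15);manip.dwell(.1);st((k,r))
    c=manip.read_camera("scene");cv2.imwrite(f"pics/press_{k}.png",cv2.resize(cv2.cvtColor(c["color"],4)[150:210,180:250],None,fx=6,fy=6,interpolation=2))
    manip.move_l([*p,.068],rate=.12);st("up")
a=[cv2.imread(f"pics/press_{k}.png") for k in("square","round")]
cv2.imwrite("pics/press23.png",cv2.resize(np.hstack(a),(800,343)))
E
```

```text
('bar', True) 6.47 [ 0.5307 -0.2276  0.0411] [-1.463   0.3587 10.0991]
up 6.86 [ 0.5308 -0.2276  0.0679] [0.1427 0.6832 0.8624]
('square', True) 8.47 [ 0.5762 -0.1982  0.0411] [-0.4619 -1.0759  8.8253]
up 8.91 [ 0.5761 -0.1981  0.0681] [-0.0547 -0.2823  0.1331]
('round', True) 10.68 [ 0.5604 -0.273   0.0411] [-1.4464  0.1133  7.1647]
up 11.11 [ 0.5602 -0.2728  0.0681] [-0.1318 -0.1242  0.6354]
```

View pics/press23.png

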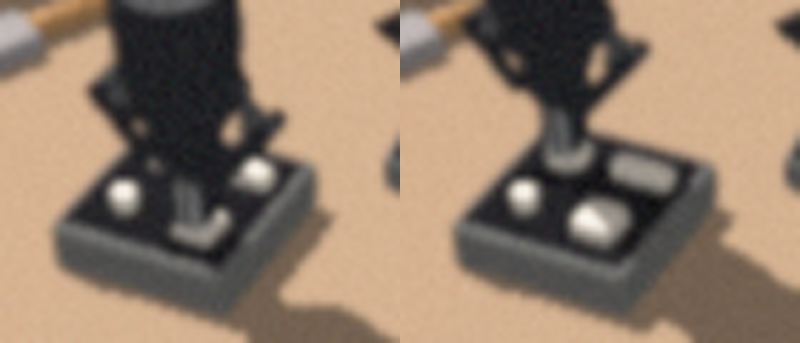

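All three keys bottomed at z = 0.0411 and sprang back, and the small key was never touched. Next I go over the handle and close in stages, watching the side force to centre the jaws on the bar.

```bash
python3 - <<'E'
from rig import manip
from h import *
np.set_printoptions(precision=4,suppress=True)
def st(n):
    f=np.array(manip.read_wrist_force());print(n,round(manip.read_time(),2),np.array(manip.read_position()),f,"fx_box",f@bx,"w",manip.read_width())
manip.move_l([*KEY["round"],.25],rate=.25)
o=[180,0,98.7]
manip.movep([*HP,.26],o);st("over")
manip.grip(.06);st("open")
print(manip.move_l([*HP,.162-manip.grasp_offset],rate=.1,stop_force=10));st("down")
for w in(.03,.022,.017):
    manip.grip(w);st(w)
c=manip.read_camera("scene");cv2.imwrite("pics/handle1.png",cv2.resize(cv2.cvtColor(c["color"],4)[190:310,210:340],None,fx=5,fy=5,interpolation=2))
E
```

```text
over 13.78 [0.5538 0.2175 0.26  ] [-0.4688 -0.4353  0.2953] fx_box -0.5292548417708494 w -0.0001430103386323404
open 14.38 [0.553  0.2195 0.26  ] [-0.714  -0.5085  0.8705] fx_box -0.7827567295551516 w 0.059701331662748255
False
down 15.69 [0.5535 0.2197 0.1439] [ 0.6845 -0.2388 -0.0121] fx_box 0.6404778780890502 w 0.06016944443610987
0.03 16.09 [0.5531 0.2196 0.1435] [-0.591   0.9034  0.7417] fx_box -0.44757366376148455 w 0.03007441985518127
0.022 16.34 [0.553  0.2195 0.1433] [-1.2396  0.4687 -0.5464] fx_box -1.1544620576148699 w 0.022068193981831047
0.017 16.57 [0.553  0.2195 0.1433] [0.568  0.6654 1.6933] fx_box 0.6621575107109442 w 0.017214327364879465
```

View pics/handle1.png

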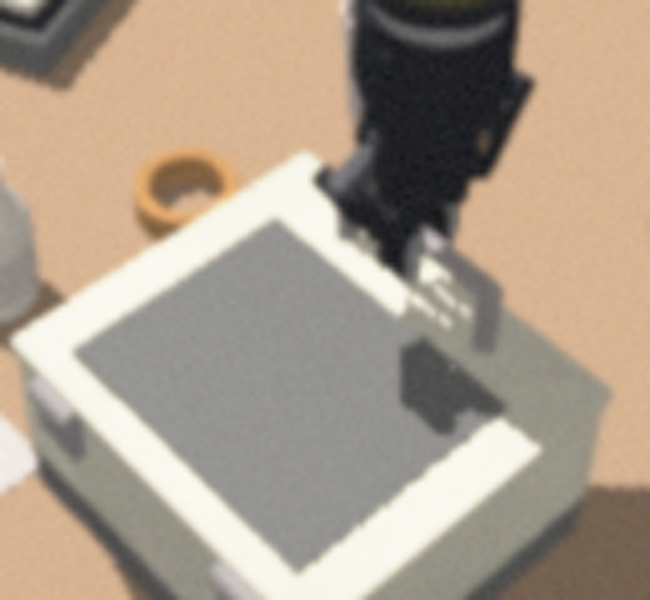

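The fingers straddle the bar, and there's no side force at 17 mm opening, so the jaws are within 2.5 mm of centre. Now I close the grip.

```bash
python3 - <<'E'
from rig import manip
from h import *
np.set_printoptions(precision=4,suppress=True)
def st(n):
    f=np.array(manip.read_wrist_force());print(n,round(manip.read_time(),2),np.array(manip.read_position()),f,"fx_box",f@bx,"w",manip.read_width())
manip.grip(.014);st(.014)
manip.grip(.0);st("shut");manip.dwell(.3);st("")
E
```

```text
0.014 16.83 [0.553  0.2195 0.1433] [ 0.5455 -0.3251 -0.0277] fx_box 0.4900534288167601 w 0.014452011137036461
shut 17.05 [0.5533 0.2196 0.1434] [1.3574 0.344  0.9394] fx_box 1.3938418904002614 w 0.01052727022895954
 17.35 [0.5532 0.2196 0.1434] [0.0903 0.7018 1.6164] fx_box 0.19543437188453297 w 0.010069962555268624
```

The grip holds with almost no side load. Now I lift slowly along the arc, reading the force at each step.

```bash
cat >> h.py <<'E'
E
python3 - <<'E'
from rig import manip
from h import *
np.set_printoptions(precision=4,suppress=True)
def st(n):
    f=np.array(manip.read_wrist_force());print(n,round(manip.read_time(),2),np.array(manip.read_position()),f,"w",manip.read_width())
g=manip.grasp_offset
for th in(.01,.02,.04):
    p,o=lidpose(th,98.7,g);manip.move_l(p.tolist(),rate=.01,orientation=o.tolist());st((th,p.round(4)))
c=manip.read_camera("scene");cv2.imwrite("pics/lift1.png",cv2.resize(cv2.cvtColor(c["color"],4)[190:310,210:340],None,fx=5,fy=5,interpolation=2))
E
```

```text
(0.01, array([0.5533, 0.2196, 0.145 ])) 17.68 [0.553  0.2195 0.1437] [  5.0063   1.165  -16.0416] w 0.010002612255676117
(0.02, array([0.5537, 0.2196, 0.1468])) 18.0 [0.5538 0.2196 0.1467] [ 3.6792  1.6536 -9.7936] w 0.00986224668612381
(0.04, array([0.5545, 0.2197, 0.1503])) 18.51 [0.5547 0.2197 0.1507] [ 2.9196  0.9648 -6.9574] w 0.010146949101119167
```

View pics/lift1.png

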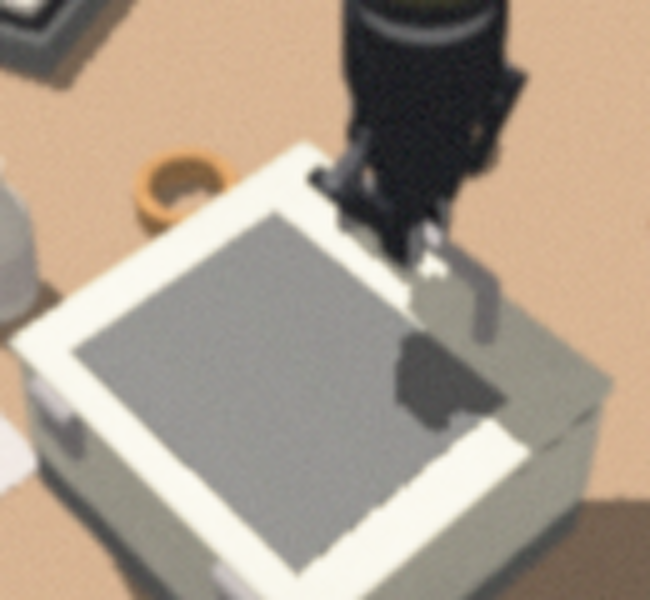

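The seal has broken: the pull peaked at 16 N and is down to 7 N. A gap shows at the lid's front right, around (545,440) in the crop. I'll carry on along the arc.

```bash
python3 - <<'E'
from rig import manip
from h import *
np.set_printoptions(precision=4,suppress=True)
def st(n):
    f=np.array(manip.read_wrist_force());print(n,round(manip.read_time(),2),np.array(manip.read_position()),f,"w",manip.read_width())
g=manip.grasp_offset
for th in(.07,.1,.13,.16,.192):
    p,o=lidpose(th,98.7,g);manip.move_l(p.tolist(),rate=.02,orientation=o.tolist());st((th,p.round(4)))
manip.dwell(.4);st("hold")
import pickle
d={n:manip.read_camera(n) for n in("scene","top")};pickle.dump(d,open("c1.pkl","wb"))
c=d["scene"];cv2.imwrite("pics/lift2.png",cv2.resize(cv2.cvtColor(c["color"],4)[190:310,210:340],None,fx=5,fy=5,interpolation=2))
# lid plane from range images
for n,c in d.items():
    ys,xs=np.mgrid[0:384,0:512];px=np.c_[xs.ravel(),ys.ravel()]
    oo,D=ray(c,px);z=c["range_z"].ravel();P=(oo+D*z[:,None])[z>0]
    q=P-HINGE;u=q@bx;v=q@by
    m=(u<-.01)&(u>-.13)&(abs(v)<.1)&(P[:,2]>.1)&(P[:,2]<.17)
    a,b=np.polyfit(u[m],P[m][:,2],1)
    for _ in range(3):
        r=P[:,2]-(a*u+b);k=m&(abs(r)<.006);a,b=np.polyfit(u[k],P[k][:,2],1)
    print(n,k.sum(),"lid angle deg",np.degrees(np.arctan(-a)),"z at hinge",b)
E
```

```text
(0.07, array([0.5557, 0.2199, 0.1555])) 18.98 [0.556  0.2199 0.1557] [ 3.4771  0.4368 -4.6341] w 0.009946715886792116
(0.1, array([0.5572, 0.2201, 0.1606])) 19.39 [0.5572 0.2202 0.1606] [ 3.1249  0.8022 -4.6241] w 0.010318484212528338
(0.13, array([0.5587, 0.2204, 0.1657])) 19.81 [0.5588 0.2204 0.1656] [ 2.8196  1.3571 -5.3718] w 0.009907821998829038
(0.16, array([0.5605, 0.2206, 0.1708])) 20.23 [0.5605 0.2207 0.1706] [ 3.2351  0.6476 -6.4998] w 0.009874647740904723
(0.192, array([0.5625, 0.2209, 0.1761])) 20.66 [0.5625 0.2209 0.1759] [ 3.3527  2.143  -7.6667] w 0.010277961132805552
hold 21.06 [0.5625 0.2209 0.176 ] [ 4.2646  1.169  -7.5608] w 0.00987606336296302
scene 3617 lid angle deg 10.950767202510656 z at hinge 0.12275842117407547
top 628 lid angle deg 10.674022860440527 z at hinge 0.12426755789582188
```

View pics/lift2.png

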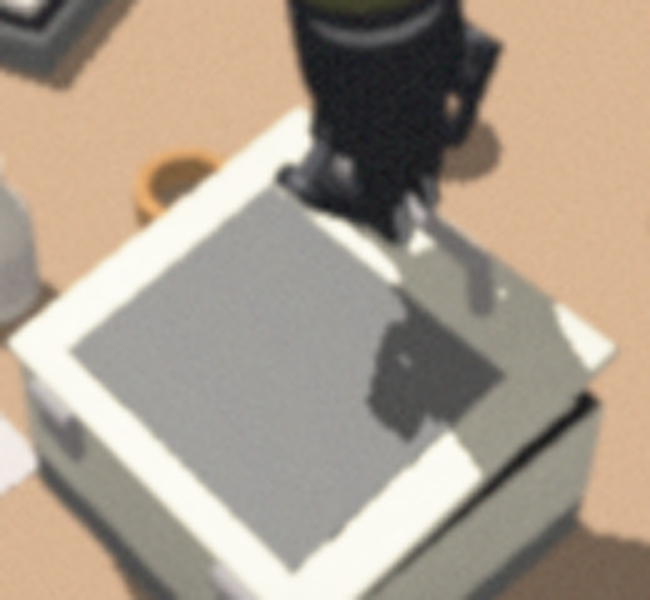

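The lid is open, with a clear gap at (540,440) in the crop, and it measures 10.7–10.95°. The grip and force are steady. One last look at the pad and the loose items before handing in.

```bash
python3 - <<'E'
import pickle,cv2,numpy as np
a=pickle.load(open("c0.pkl","rb"));b=pickle.load(open("c1.pkl","rb"))
A=cv2.cvtColor(a["top"]["color"],4);B=cv2.cvtColor(b["top"]["color"],4)
cv2.imwrite("pics/cmp.png",np.vstack([cv2.resize(x[90:290,100:470],(555,300)) for x in(A,B)]))
E
```

```text
(no output)
```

View pics/cmp.png

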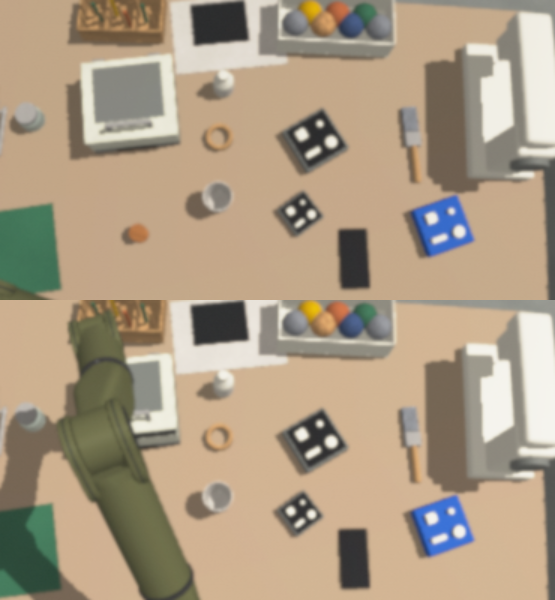

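Everything visible is where it was: cup, tape, glue, phone, brush and jar. The spool is hidden under the arm in this view, so I'll check it by colour in the scene view as I hand in.

```bash
python3 - <<'E'
import pickle,cv2,numpy as np
from rig import manip
for f in("c0.pkl","c1.pkl"):
    c=pickle.load(open(f,"rb"))["scene"]["color"][210:250,325:375]
    h=cv2.cvtColor(c,cv2.COLOR_RGB2HSV);m=np.uint8((h[...,1]>150)&(h[...,0]<20))
    n,l,s,ce=cv2.connectedComponentsWithStats(m);i=1+np.argmax(s[1:,4]) if n>1 else 0;print(f,s[i,4],ce[i]+[325,210])
print(manip.read_wrist_force(),manip.read_position(),manip.read_joint_vel())
manip.close_job()
E
```

```text
c0.pkl 188 [347.9787234  229.92553191]
c1.pkl 188 [348.01595745 229.93085106]
[ 4.33662284  1.28054301 -7.42709847] [0.56248107 0.22097438 0.17601659] [ 0.02685566  0.02891485 -0.05664695 -0.13459909  0.0155809   0.02363211
  0.04121456]
the job is handed in; nothing more can be done
```

I pressed the bar, square and large round keys in that order on the larger dark pad. I then lifted the drying box's lid and handed in while still holding it open, at about 21 s of the 58 s allowed.

- **Keys:** each one stopped at tip height 0.0411 m, which is full 6 mm travel, with 7–10 N on it, and then I lifted clear. The small round key was never touched.
- **Lid:** the seal broke at a pull of about 16 N, slightly above the 13–15 N expected. At handover the range images gave a lid angle of 10.95° (scene camera) and 10.7° (top camera). The arm was essentially still, holding about 7.5 N downward on the tool.
- **Bystanders:** before/after pictures showed the cup, tape, glue, phone, brush and jar in place. The arm hid the spool in the top view, but in the scene view it hadn't moved.
- **Disagreements:** the two cameras differed by about 4 mm in position, so I averaged them. The contacts fitted that average. The gripper read 10 mm on the 12 mm bar, and I didn't find out why, but the reading stayed steady through the lift.

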